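Press the ballast weight home in a wooden toy wagon

TASK

The steel ballast weight under the wooden toy wagon is only started in its pocket. Turn the wagon over so that it lies wheels up on the arbor press, the end nearer the weight pushed back against the press column so that the weight is squarely under the ram, then swing the lever down to its stop so that the press drives the weight in flush, and let the lever come fully back up. Do not push the weight in with the fingers, leave the wagon lying there wheels up, and leave the other things on the counter where they are.

Things in the scene. Friction and masses are not known exactly. Their poses are not given: they have to be found in the camera images.
- wagon: loose wooden flat wagon, light wood, 180 (x) x 56 (y) x 48 mm (z), 0.3 to 0.45 kg, standing on its wheels at the start, +x end roughly towards the robot; balances near its middle. Origin: middle of length and width, at the bottom of the wheels; z points from wheels to deck (down once turned over). The +x end is nearer the weight: a dark dowel hole, 16 mm, shows in the deck's top at x = 68 mm
- deck_middle (a point): centre of the wagon's deck, 34 mm above the wagon's origin: a solid slab 180 x 56 x 28 mm (wagon z = 20 to 48 mm), flat sides and top, good to grip across its 56 mm anywhere along it. At each end a beam 14 mm long, 56 mm wide reaches from the deck's top to wagon z = 10 mm; the ends are flat and square, 38 mm deep, so the wagon stands upright on either one
- wheels_middle (a point): point midway between the four wheels, wagon z = 15 mm. Wheels 30 mm across and 10 mm wide, under the deck at wagon x = -62 and +62 mm, y = 13 to 23 mm either side; they turn stiffly, so the wagon hardly rolls
- weight_face (a point): centre of the outer face of the weight, a steel slug 28 mm across in the underside of the wagon, at x = 20 mm, y = 0 of the wagon; at the start it stands 7 mm proud of the underside (wagon z = 13 mm; the underside is at z = 20 mm). It is 70 mm from the wagon's +x end
- weight (a joint): how far the weight has been pressed in, m: 0 as it starts (7 mm proud), 0.007 flush and bottomed. It takes about 40 N on the weight to move it, and it stays where it is left
- press: fixed bench arbor press, grey cast iron and bare steel. Origin: on the counter under the ram's axis; x points from the open front, which faces the robot, back to the column; z up. Base flange 22 mm high, x = -80 to 130, y = -60 to 60 mm. The head overhangs the anvil at 145 to 245 mm height, x = -37 to 95, y = -30 to 30 mm; the column stands behind x = 70 mm
- anvil (a point): middle of the anvil's flat top, under the ram's axis, 45 mm above the counter; the anvil is a steel block, x = -48 to +70 mm, y = -42 to +42 mm of the press
- back_stop (a point): point on the column's flat front face (press x = 70 mm, 56 mm wide), 25 mm above the anvil: a wagon whose +x end touches it squarely, centred in y, has its weight exactly under the ram
- ram_nose (a point): centre of the flat lower face of the ram, a steel nose 22 mm across; at rest 60 mm above the anvil, it goes straight down 25 mm per rad of lever
- lever (a joint): press lever, rad: 0 at rest (60 degrees above the level, leaning to the robot), grows as it is swung down towards the robot. With the wagon in place it meets the weight at 1.0 and stops hard at about 1.28, weight flush; empty it runs to 1.44. A spring returns it to 0. At the knob it takes about 3 N to start, 5 N lower down, 11 N while the weight moves
- lever_knob (a point): centre of the black ball knob, 32 mm across, at the end of the lever; the lever is a steel rod 13 mm thick in a plane 90 mm to the right (press y = -90 mm) of the ram's axis. The knob moves on an arc of 180 mm about lever_pivot; at rest it is 326 mm above the counter, 68 mm in front of the ram's axis
- lever_pivot (a point): centre of the lever's hinge: press x = 22, y = -90, z = 170 mm; the hinge line runs along the press's y
- weight_tray: bystander: wooden tray 150 x 100 x 35 mm with spare weights; origin under its centre
- locomotive: bystander: wooden toy locomotive 160 mm long, 106 mm high; origin under its centre
- glue: bystander: white bottle 56 mm across, 120 mm high; origin under its centre
- mallet: bystander: mallet 240 mm long, lying; origin under its middle
- screwdriver: bystander: screwdriver 190 mm long, lying; origin under its middle
- toy_carton: bystander: boxed toy 90 x 140 x 50 mm, lying flat; origin under its centre
- wheel_dish: bystander: white dish 100 mm across, 32 mm high, with spare wheels; origin under its centre
Things that resemble listed ones, but are neither listed nor needed, are in the scene too. What is shaped like the wagon but red is not meant.

How it is judged:
On the way, in this order (a step that is already met when the one before it is completed fails the run):
1. the wagon lies wheels up on the anvil with the weight, still proud, squarely under the ram (within 8 mm) (angle between wagon's own z axis and vertical above 2.99 rad and horizontal distance between weight_face and ram_nose below 0.008 m and z of wagon in the frame of anvil below 0.054 m and value of joint weight below 0.003 m and value of joint lever below 0.8 rad), for 0.2 s.
2. the lever is swung down to its stop, the ram driving the weight in flush (within 1 mm) (value of joint lever above 1.2 rad and value of joint weight above 0.006 m), for 0.1 s.
At the end, for the whole second after the job is handed in: the weight is pressed in flush (within 1 mm), the lever is back at rest (within 0.08 rad), and the wagon lies still, wheels up and flat (within about 0.15 rad) on the anvil, its weight still under the ram (within 20 mm) (value of joint weight above 0.006 m and value of joint lever below 0.08 rad and angle between wagon's own z axis and vertical above 2.99 rad and horizontal distance between weight_face and ram_nose below 0.02 m and z of wagon in the frame of anvil below 0.054 m and linear speed of wagon below 0.02 m/s); the robot touches nothing.
It fails at once if the fingers push the weight (contact force between the fingers and weight above 15 N).
It fails at once if a bystander is shifted by more than 40 mm (distance of any of weight_tray, locomotive, glue, mallet, screwdriver, toy_carton, wheel_dish from where it was at the start of the episode above 0.04 m).
It also fails if it takes over 72 s, if anything falls off the work surface, if the arm or the gripper's body presses on something with over 40 N, if the wrist force passes 120 N, or if a joint passes its speed limit or range.

ROBOT

A 6-joint arm with a two-finger parallel gripper is mounted at the origin on the work surface. World frame = base frame: x ahead of the robot, y to its left, z up, the work surface at z = 0. Lengths are in m, angles in rad, forces in N, time in s.
With the tool pointing down it reaches from about 0.325 to 0.9 m from the base axis. Payload 6.1 kg.
Tool frame: the origin (TCP) lies midway between the tips of the shut fingers; the grasp point (between the pads) lies 19 mm behind it; z points along the fingers, y is the line along which they close (so a half turn about z gives the same grasp; the last joint's range is limited). The gripper opens to 85 mm and grips with 20 to 120 N. Pads are 22 mm wide; open, the fingers measure 114 mm over their backs; the gripper's body (76 mm by 85 mm) begins 54 mm behind the grasp point. The pads swing forward as they close: fully open they stand 13 mm farther back than shut.
Start: joints at [0.99, 0.22, 1.526, -0, 1.395, -0.126], TCP at [0.275, 0.561, 0.231] pointing down, gripper open.
Joint ranges: [-2.98, 2.98], [-0.91, 2.08], [0.09, 2.57], [-1.24, 4.39], [0.2, 2.65], [-2.68, 2.68]. Speed limits (rad/s): [2.57, 2.57, 3.01, 3.14, 3.14, 3.14].

INTERFACE

Orientations are given as a unit quaternion [w, x, y, z].
In Python, from cell import r gives the robot as it stands. The module is installed in compiled form; this text tells all that it offers.
- The arm moves only by the shell command python3 -m pendant 'ROWS' [OPENING] [FORCE]. ROWS is a JSON list of rows, 1 to 10 of them, each of 6 numbers: dx, dy, dz in m, then a rotation vector rx, ry, rz in rad; each row is the pose to reach, as a shift and turn from the pose commanded when the command began, along the tool's axes at that moment; what a row does not reach only later rows make up. A row lasts 1/12 s, in which the tool goes at most 0.0417 m and 0.125 rad, less where a joint would pass 70% of its speed; a pose out of reach is approached as far as the arm can. OPENING is the finger opening in m, set as the command begins (- or left out keeps the last). The fingers move at their own pace and stop on an object; FORCE is the grip in N (left out, the last holds). Time passes only in rows, so rows that do not move let the fingers close. It prints the time, the measured TCP pose, the force, the opening and the grip force at its end.
- r.get_state(): the state, without advancing time (a new reading comes with each control period).
- r.capture(name): name is "side" or "top"; returns (picture, depth): 480x640x3 uint8, blue, green, red; 480x640 float32, m along the optical axis (not along the pixel's ray), 0 where there is no reading.
- r.calibration(name): a dict with "fx", "fy", "cx", "cy" (pixels), "k1" (the pictures are not rectified: a ray, as slopes to the right and down, at radius r is drawn at 1 + k1 r^2 times it, then the intrinsics apply), "position" and "rotation" of the camera in the world. Camera axes: x right, y down, z forward; pixel columns grow to the right and rows downward; lengths in m; the calibration is good to about 2 mm. A picture is of the moment at which its call begins. calibration takes no time and is no camera call.
- r.job_done(): hands the job in; it is judged then, once.
Trained networks look in the newest picture that a camera, given by its name, has taken for a name from the list of things; names that differ only in an ending like _2 or _b are one class to them, and where a whole thing is asked for, a point or a joint stands for the part that bears it (a point fixed in the world has none). Each returns a list of dicts, best first, with "p" (0 to 1); they miss things now and then, are a little off and sometimes report something else, mostly with a low value. They report only what shows in the picture. A call takes as long as a camera call. They do not tell look-alikes from the thing itself.
- r.search_frame(name, camera): "point" ([column, row] in pixels, amid what is visible of it).
- r.masks_of(name, camera): "mask" (480x640 bool, what is visible of it) and "point" ([column, row] in pixels, amid what is visible of it).
The state is a dict: "clock": time; "joint_pos": joint angles; "qvel": joint speeds; "effort": joint torques, N m; "ee_pos": TCP position; "tool_rot": TCP orientation; "ft_force": force on the tool from outside, world axes, zero at the start; "ft_torque": the same for the moment, N m; "width": finger opening in m; "grasp_force": force on a finger pad.
Only numpy, scipy, OpenCV 4.12 (cv2) and the standard library are available. Lean on these libraries where they do the work, as an engineer would, in place of code of your own. Each camera call takes 0.05 s, during which the arm holds its last target. There are 200 camera calls.

## Working session

There is one attempt and no reset: what is moved stays moved. The work goes in short steps, Python scripts to look and compute and a shell command to move; the robot and the scene stay as the last step left them, time stands still between calls to the robot, and variables do not carry over. Pictures are saved under pics/ and viewed, at most 10 in all, crops included, and the job is handed in when it is done.

```bash
mkdir -p pics; cat > h.py <<'E'
import numpy as np, cv2
from cell import r
from scipy.spatial.transform import Rotation as R
def cal(n):
    c=r.calibration(n); Rm=np.array(c["rotation"],float)
    if Rm.size==4: Rm=R.from_quat(np.roll(Rm.ravel(),-1)).as_matrix()
    K=np.array([[c["fx"],0,c["cx"]],[0,c["fy"],c["cy"]],[0,0,1.]])
    return K,np.array([c["k1"],0,0,0.]),np.array(c["position"]),Rm
def cloud(n,d):
    K,k,p,Rm=cal(n); v,u=np.mgrid[0:480,0:640]
    s=cv2.undistortPoints(np.stack([u,v],-1).reshape(-1,1,2).astype(float),K,k).reshape(480,640,2)
    P=np.dstack([s*d[...,None],d]); W=P@Rm.T+p; W[d==0]=np.nan
    return W
def proj(n,X):
    K,k,p,Rm=cal(n); return cv2.projectPoints(((np.atleast_2d(X)-p)@Rm).astype(float),np.zeros(3),np.zeros(3),K,k)[0].reshape(-1,2)
E
python3 - <<'E'
from h import *
for n in("side","top"):
    im,d=r.capture(n); cv2.imwrite(f"pics/{n}0.png",im); np.savez(f"{n}0.npz",im=im,d=d); W=cloud(n,d)
    print(n,cal(n)[2])
    for t in("wagon","press","lever_knob","weight_tray","locomotive","glue","mallet","screwdriver","toy_carton","wheel_dish"):
        for q in r.masks_of(t,n)[:3]:
            m=q["mask"]; print(t,round(q["p"],2),np.round(q["point"]),m.sum(),np.round(np.nanmedian(W[m],0),3), np.round(np.nanpercentile(W[m],2,0),3),np.round(np.nanpercentile(W[m],98,0),3))
print(r.get_state())
E
```

```text
side [ 0.28128454 -0.86356603  1.01664594]
wagon 0.65 [217. 237.] 707 [0.172 0.287 0.049] [0.146 0.223 0.018] [0.2   0.398 0.054]
wagon 0.6 [321. 254.] 1114 [0.472 0.159 0.048] [0.387 0.142 0.004] [0.562 0.205 0.054]
press 0.81 [420. 291.] 6047 [ 0.674 -0.134  0.161] [ 0.578 -0.207  0.005] [ 0.771 -0.057  0.33 ]
press 0.57 [288. 207.] 1005 [0.406 0.423 0.05 ] [0.345 0.371 0.005] [0.47  0.513 0.057]
lever_knob 0.66 [384. 243.] 1021 [0.694 0.182 0.021] [0.635 0.102 0.002] [0.776 0.231 0.038]
lever_knob 0.59 [419. 292.] 6085 [ 0.673 -0.134  0.159] [ 0.578 -0.207  0.004] [ 0.771 -0.059  0.33 ]
weight_tray 0.61 [386. 245.] 988 [0.696 0.183 0.021] [0.635 0.103 0.003] [0.776 0.23  0.038]
weight_tray 0.49 [368. 219.] 409 [0.673 0.331 0.023] [0.627 0.274 0.008] [0.712 0.367 0.035]
locomotive 0.93 [453. 409.] 1842 [ 0.658 -0.433  0.08 ] [ 0.624 -0.472  0.021] [ 0.69  -0.333  0.109]
glue 0.79 [323. 193.] 443 [0.539 0.446 0.059] [0.514 0.432 0.001] [0.577 0.618 0.123]
mallet 0.81 [349. 426.] 1567 [ 0.433 -0.389  0.023] [ 0.3   -0.458 -0.001] [ 0.524 -0.347  0.029]
screwdriver 0.58 [318. 384.] 42
[... 1546 characters left out ...]
.1, 'joint_pos': array([ 9.89913385e-01,  2.20417365e-01,  1.52648717e+00,  3.34506072e-05,
        1.39471499e+00, -1.26053774e-01]), 'qvel': array([-8.83900958e-04,  1.65341697e-05, -2.81646201e-04, -7.38783194e-04,
       -4.48704018e-04,  2.05894804e-04]), 'effort': array([ 6.24756722e-04, -4.96848285e+01, -3.89743996e+01,  6.73799900e-05,
        4.81811057e-04,  2.50825639e-05]), 'ee_pos': array([0.27453211, 0.56147068, 0.23129567]), 'tool_rot': array([-2.00996296e-05,  2.25462286e-01,  9.74251896e-01, -6.90552339e-06]), 'ft_force': array([0.02182809, 0.57253511, 0.15483507]), 'ft_torque': array([-0.03193584,  0.05009559,  0.02492108]), 'grasp_force': 0.0, 'width': 0.08502488050610257}
```

```bash
python3 - <<'E'
from h import *
im=np.load("top0.npz")["im"]; d=np.load("top0.npz")["d"]; W=cloud("top",d)
a=cv2.resize(im[100:420,150:550],(800,640))[:600]; cv2.imwrite("pics/topc.png",a)
b=cv2.resize(im[205:285,230:340],None,fx=5,fy=5,interpolation=cv2.INTER_CUBIC); c=cv2.resize(im[300:400,190:260],(280,400)); cv2.imwrite("pics/wag.png",np.hstack([b[:400],c])[:, :800])
# wagon top fit
def rect(P):
    (c,s,a)=cv2.minAreaRect(P[:,:2].astype(np.float32)*1000); return np.round(c,1),np.round(s,1),round(a,2)
box=(abs(W[...,0]-.472)<.13)&(abs(W[...,1]-.172)<.06)
z=W[...,2]; m=box&(z>.040)&(z<.056); print(m.sum(),np.nanmedian(z[m]),rect(W[m]))
# dark hole
g=cv2.cvtColor(im,cv2.COLOR_BGR2GRAY); P=W[m]; gg=g[m]; k=gg<np.median(gg)*.5; print("dark",k.sum(),np.median(P[k],0) if k.any() else 0)
# press head top: z 0.235..0.25
for lo,hi in((.235,.252),(.037,.05),(.015,.028),(.29,.345)):
    m=(W[...,0]>.5)&(W[...,0]<.82)&(W[...,1]<.0)&(W[...,1]>-.27)&(z>lo)&(z<hi); print(lo,m.sum(),np.nanmedian(W[m],0),rect(W[m]),np.percentile(W[m],[1,99],axis=0).round(3).tolist())
W=cloud("side",np.load("side0.npz")["d"]);z=W[...,2]
for lo,hi in((.235,.252),(.037,.05),(.015,.028),(.29,.345)):
    m=(W[...,0]>.5)&(W[...,0]<.82)&(W[...,1]<.0)&(W[...,1]>-.27)&(z>lo)&(z<hi); print(lo,m.sum(),np.nanmedian(W[m],0),rect(W[m]),np.percentile(W[m],[1,99],axis=0).round(3).tolist())
E
```

```text
1329 0.046648717609202306 (array([474.3, 174.9]), array([180.5,  56.7]), 4.06)
dark 13 [0.40685645 0.17169076 0.04539033]
0.235 1223 [ 0.71003369 -0.10101925  0.24378623] (array([ 699.5, -133.9]), array([121.8, 150.6]), 90.0) [[0.625, -0.186, 0.236], [0.772, -0.073, 0.25]]
0.037 626 [ 0.63488136 -0.08875259  0.04342417] (array([ 680.4, -104. ]), array([ 81.3, 149.7]), 87.91) [[0.606, -0.142, 0.038], [0.725, -0.062, 0.049]]
0.015 1050 [ 0.61820679 -0.07087262  0.02075596] (array([ 628.5, -104.3]), array([328.4, 150.6]), 24.44) [[0.574, -0.16, 0.015], [0.782, -0.044, 0.027]]
0.29 440 [ 0.64089116 -0.11384431  0.30014795] (array([ 621.6, -145.5]), array([147.3,  38.5]), 52.46) [[0.569, -0.203, 0.293], [0.672, -0.084, 0.341]]
0.235 915 [ 0.70959311 -0.1187284   0.24570171] (array([ 700.4, -139. ]), array([128.4, 147.3]), 88.19) [[0.631, -0.199, 0.236], [0.771, -0.078, 0.25]]
0.037 1002 [ 0.66197163 -0.11321552  0.04541462] (array([ 689.9, -105. ]), array([ 88.6, 165. ]), 88.48) [[0.608, -0.148, 0.038], [0.761, -0.062, 0.049]]
0.015 1017 [ 0.63395582 -0.1474547   0.02229823] (array([ 650.1, -181.7]), array([226.9, 232. ]), 68.24) [[0.575, -0.17, 0.015], [0.781, -0.047, 0.028]]
0.29 400 [ 0.60670067 -0.18648955  0.30254828] (array([ 624.3, -147.6]), array([148.4,  40.1]), 52.87) [[0.57, -0.207, 0.291], [0.674, -0.086, 0.343]]
```

View pics/topc.png

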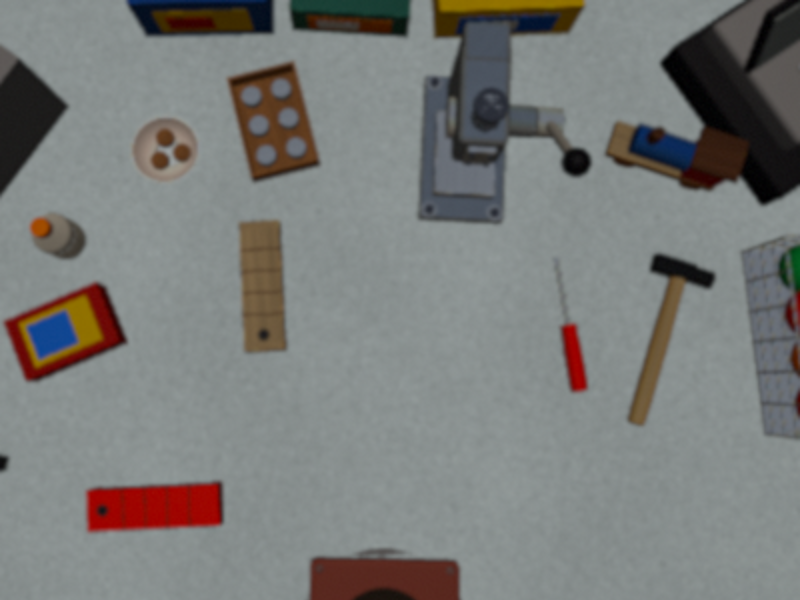

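View pics/wag.png

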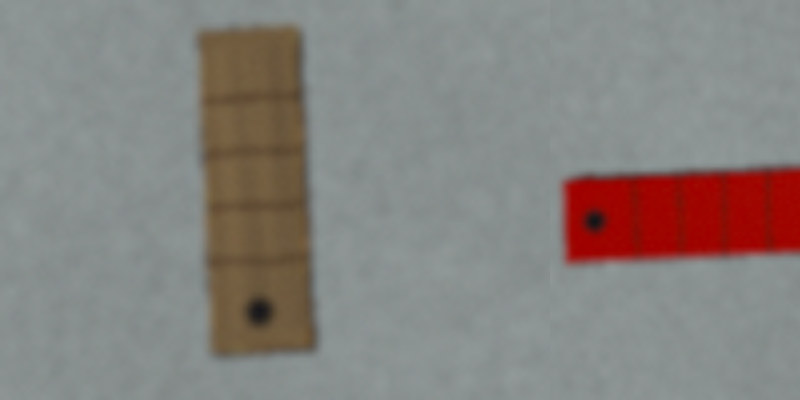

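View pics/side0.png

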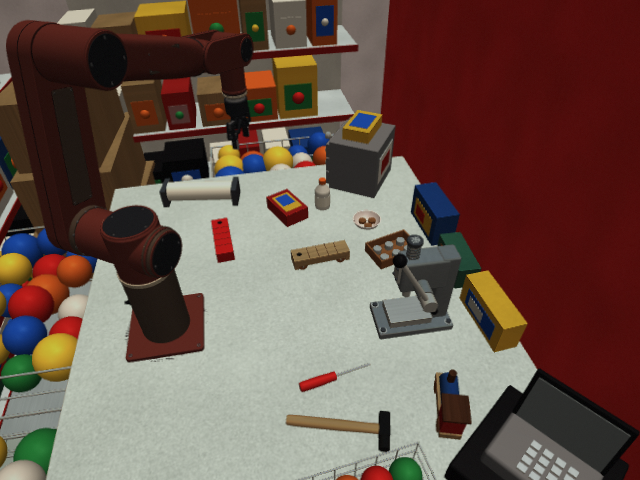

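The light-wood wagon is at top-camera pixel (283,245), with its hole at about (282,267), towards the robot. A red look-alike sits at (229,352). The enlarged crop confirms the wooden one is the wagon meant. The press is at (389,163), with its open front towards the robot, the lever on its right and the knob at (437,180).

My plan is to flip the wagon in two 90° turns, standing it on its +x end in between. Each turn takes the tool from 45° tilted back to 45° tilted forward. First I'll fit the press pose.

```bash
cat > fitp.py <<'E'
from h import *
from scipy.optimize import least_squares
def box(p,lo,hi):
    c=(np.array(lo)+hi)/2;h=(np.array(hi)-lo)/2;q=abs(p-c)-h
    return np.linalg.norm(np.maximum(q,0),axis=1)+np.minimum(q.max(1),0)
def sd(p):
    return np.min([box(p,[-.08,-.06,0],[.13,.06,.022]),box(p,[-.048,-.042,0],[.07,.042,.045]),box(p,[-.037,-.03,.145],[.095,.03,.245]),box(p,[.07,-.028,0],[.13,.028,.245]),
      abs(np.linalg.norm(p-[-.068,-.09,.326],axis=1)-.016)],axis=0)
for ns in(("top",),("side",),("top","side")):
    P=[]
    for n in ns:
        W=cloud(n,np.load(n+"0.npz")["d"]); m=(W[...,0]>.54)&(W[...,0]<.8)&(W[...,1]<-.02)&(W[...,1]>-.25)&(W[...,2]>.008); P.append(W[m])
    P=np.vstack(P)
    def f(x):
        q=P-[x[0],x[1],x[3]]; c,s=np.cos(x[2]),np.sin(x[2]); return sd(np.c_[c*q[:,0]+s*q[:,1],-s*q[:,0]+c*q[:,1],q[:,2]])
    s=least_squares(f,[.655,-.104,0,0],loss="cauchy",f_scale=.002); print(ns,len(P),s.x.round(4),np.median(abs(f(s.x))))
E
python3 fitp.py
```

```text
('top',) 4405 [ 0.655  -0.1034 -0.0291 -0.001 ] 0.0019964708247299685
('side',) 5880 [ 0.6571 -0.1035 -0.0346  0.001 ] 0.0014544370855588996
('top', 'side') 10285 [ 6.563e-01 -1.035e-01 -3.300e-02  1.000e-04] 0.0018004585615719326
```

```bash
python3 -m pendant '[[0,0,0,0,0,0.52],[0,0,0,0,0,0.52],[0,0,0,0,0,0.52],[0,0,0,0,0,0.52]]' 0.085 60; python3 - <<'E'
from h import *
s=r.get_state(); print(R.from_quat(np.roll(s["tool_rot"],-1)).as_matrix().round(3),s["joint_pos"].round(2))
E
```

```text
clock: 1.43
ee_pos: [0.2746, 0.5615, 0.2313]
tool_rot: [-0.0, 0.462, 0.887, 0.0]
ft_force: [0.4, 0.1, -0.4]
width: 0.085
grasp_force: 0.0
[[-0.573  0.82  -0.   ]
 [ 0.82   0.573  0.   ]
 [ 0.     0.    -1.   ]] [0.99 0.22 1.53 0.   1.39 0.38]
```

```bash
cat >> h.py <<'E'
def pose(yawx,tilt):  # tool-down with tool x at world angle yawx; then turned about tool y
    c,s=np.cos(yawx),np.sin(yawx); return np.array([[c,s,0],[s,-c,0],[0,0,-1.]])@R.from_rotvec([0,tilt,0]).as_matrix()
def go(T,Rt):
    s=r.get_state(); R0=R.from_quat(np.roll(s["tool_rot"],-1)).as_matrix()
    d=R0.T@(np.array(T)-s["ee_pos"]); v=R.from_matrix(R0.T@Rt).as_rotvec()
    print("rows",d.round(4),v.round(3),"n>=",max(np.linalg.norm(d)/.0417,np.linalg.norm(v)/.125).round(1)); return
def gt(G,Rt,back=0): return np.array(G)+(.019-back)*Rt[:,2]
E
python3 - <<'E'
from h import *
y=np.radians(184.06); w=np.array([np.cos(y),np.sin(y),0]); Rt=pose(y,.785); print(Rt[:,2].round(2))
G=np.array([.4743,.1749,.035])-.015*w
print(gt(G,Rt)); go(gt(G,Rt,.1),Rt)
E
```

```text
[-0.71 -0.05 -0.71]
[0.47586638 0.17501118 0.02155962]
rows [-0.4684  0.0044  0.139 ] [ 0.404  0.713 -0.976] n>= 11.7
```

```bash
python3 -m pendant '[[-0.2,0.0,0.02,0.2,0.36,-0.49],[-0.2,0.0,0.02,0.2,0.36,-0.49],[-0.2,0.0,0.02,0.2,0.36,-0.49],[-0.2,0.0,0.02,0.2,0.36,-0.49],[-0.2,0.0,0.02,0.2,0.36,-0.49],[-0.468,0.004,0.139,0.404,0.713,-0.976],[-0.468,0.004,0.139,0.404,0.713,-0.976],[-0.468,0.004,0.139,0.404,0.713,-0.976],[-0.468,0.004,0.139,0.404,0.713,-0.976],[-0.468,0.004,0.139,0.404,0.713,-0.976]]' 0.085 60; cat > g1.py <<'E'
from h import *
y=np.radians(184.06); w=np.array([np.cos(y),np.sin(y),0]); Rt=pose(y,.785)
G=np.array([.4743,.1749,.035])-.015*w
print(r.get_state()["joint_pos"].round(2));go(gt(G,Rt,.1),Rt);go(gt(G,Rt,.0),Rt)
E
python3 g1.py
```

```text
clock: 2.27
ee_pos: [0.4964, 0.2528, 0.1305]
tool_rot: [-0.359, 0.0, 0.933, -0.013]
ft_force: [1.2, 0.4, 0.0]
width: 0.0853
grasp_force: 0.0
[ 0.24  0.71  1.22  0.15  1.93 -1.33]
rows [-0.0635 -0.0723 -0.0035] [ 0.026  0.049 -0.062] n>= 2.3
rows [-0.0587 -0.075   0.0963] [ 0.026  0.049 -0.062] n>= 3.2
```

```bash
python3 -m pendant '[[-0.063,-0.072,-0.004,0.026,0.049,-0.062],[-0.063,-0.072,-0.004,0.026,0.049,-0.062],[-0.063,-0.072,-0.004,0.026,0.049,-0.062],[-0.063,-0.072,-0.004,0.026,0.049,-0.062]]'; python3 g1.py
```

```text
clock: 2.6
ee_pos: [0.5454, 0.1789, 0.0908]
tool_rot: [-0.383, -0.029, 0.923, -0.014]
ft_force: [-0.2, 0.5, 0.5]
width: 0.0853
grasp_force: 0.0
[ 0.15  0.86  1.09  0.06  1.97 -1.48]
rows [ 0.0003  0.001  -0.0018] [ 0.002 -0.001 -0.008] n>= 0.1
rows [0.0002 0.0008 0.0982] [ 0.002 -0.001 -0.008] n>= 2.4
```

```bash
python3 -m pendant '[[0,0.001,0.03,0,0,0],[0,0.001,0.06,0,0,0],[0,0.001,0.085,0,0,0],[0,0.001,0.098,0,0,0],[0,0.001,0.098,0,0,0]]'; python3 -m pendant '[[0,0,0,0,0,0],[0,0,0,0,0,0],[0,0,0,0,0,0],[0,0,0,0,0,0],[0,0,0,0,0,0],[0,0,0,0,0,0],[0,0,0,0,0,0]]' 0.04 70; python3 g1.py
```

```text
clock: 3.02
ee_pos: [0.4719, 0.1794, 0.0232]
tool_rot: [-0.383, -0.032, 0.923, -0.015]
ft_force: [-0.8, -0.5, -0.3]
width: 0.0849
grasp_force: 0.0
clock: 3.6
ee_pos: [0.4775, 0.1787, 0.0263]
tool_rot: [-0.38, -0.031, 0.924, -0.014]
ft_force: [0.8, -1.0, 5.5]
width: 0.0552
grasp_force: 74.1
[ 0.16  0.8   1.32  0.07  1.79 -1.49]
rows [-0.0025 -0.0036 -0.0953] [ 0.     0.005 -0.004] n>= 2.3
rows [-0.002  -0.0036  0.0047] [ 0.     0.005 -0.004] n>= 0.1
```

```bash
python3 -m pendant '[[0.028,0,-0.028,0,0,0],[0.056,0,-0.056,0,0,0],[0.084,0,-0.084,0,0,0],[0.112,0,-0.112,0,0,0],[0.112,0,-0.112,0,0,0]]'; cat > g2.py <<'E'
from h import *
y=np.radians(184.06); Rt=pose(y,-.785)
G=np.array([.46,.177,.107])
print(r.get_state()["joint_pos"].round(2));go(gt(G+[0,0,.07],Rt),Rt);go(gt(G,Rt),Rt)
E
python3 g2.py;  python3 - <<'E'
from h import *
im,d=r.capture("side"); cv2.imwrite("pics/s1.png",cv2.resize(im[150:310,240:450],(787,600)))
E
```

```text
clock: 4.02
ee_pos: [0.4797, 0.1797, 0.1912]
tool_rot: [-0.375, -0.031, 0.927, -0.013]
ft_force: [1.8, 0.2, -2.6]
width: 0.0549
grasp_force: 75.9
[ 0.16  0.59  1.3   0.07  2.02 -1.47]
rows [-0.0146 -0.0013  0.0243] [-0.002 -1.553 -0.003] n>= 12.4
rows [-0.0633 -0.0012  0.0746] [-0.002 -1.553 -0.003] n>= 12.4
```

View pics/s1.png

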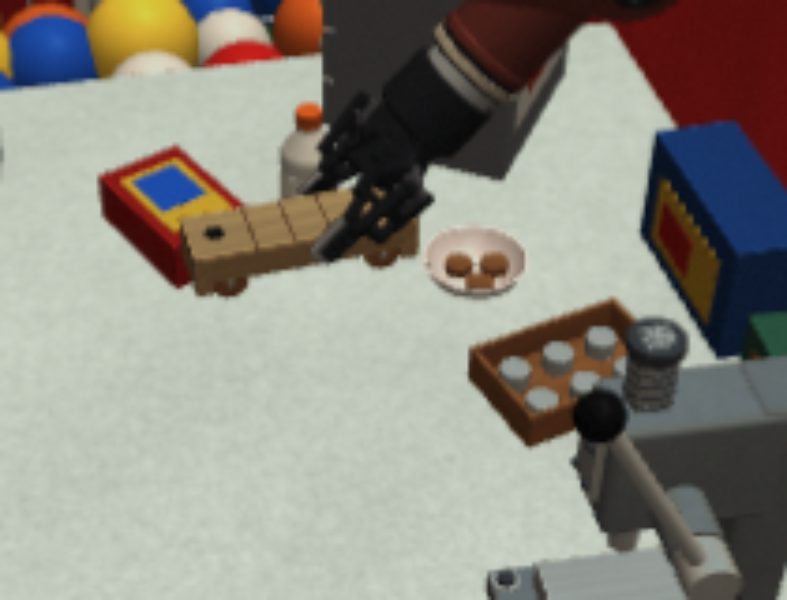

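The wagon is held level, hole end at (213,232) in the crop and fingers near its middle. Next I rotate it to upright.

```bash
python3 -m pendant '[[-0.015,-0.001,0.024,0,-0.12,0],[-0.015,-0.001,0.024,0,-0.24,0],[-0.015,-0.001,0.024,0,-0.36,0],[-0.015,-0.001,0.024,0,-0.48,0],[-0.015,-0.001,0.024,0,-0.6,0],[-0.015,-0.001,0.024,0,-0.72,0],[-0.015,-0.001,0.024,0,-0.84,0],[-0.015,-0.001,0.024,0,-0.96,0],[-0.015,-0.001,0.024,0,-1.08,0],[-0.015,-0.001,0.024,0,-1.2,0]]';  python3 -m pendant '[[0,0,0,0,-0.12,0],[0,0,0,0,-0.24,0],[0,0,0,0,-0.353,0],[0,0,0,0,-0.353,0]]'; python3 g2.py; cat > look.py <<'E'
from h import *
import sys
# wagon-coloured points: long-face analysis
for n in("top","side"):
    im,d=r.capture(n); W=cloud(n,d); q=r.masks_of("wagon",n)
    np.savez(n+"1.npz",im=im,d=d)
    for k in q[:2]:
        P=W[k["mask"]]; P=P[~np.isnan(P).any(1)]; print(n,round(k["p"],2),np.round(k["point"]),len(P),np.percentile(P,[2,50,98],axis=0).round(3).tolist())
im=np.load("side1.npz")["im"]; cv2.imwrite("pics/"+sys.argv[1],cv2.resize(im[150:310,240:450],(787,600)))
E
python3 look.py s2.png
```

```text
clock: 4.9
ee_pos: [0.4683, 0.1772, 0.1541]
tool_rot: [0.209, -0.034, 0.977, 0.006]
ft_force: [0.1, -0.5, -4.4]
width: 0.0549
grasp_force: 75.6
clock: 5.23
ee_pos: [0.4615, 0.1753, 0.1452]
tool_rot: [0.37, -0.033, 0.928, 0.01]
ft_force: [-2.6, -1.1, -7.7]
width: 0.0548
grasp_force: 75.6
[ 0.32 -0.51  2.52 -0.45  0.42 -0.97]
rows [-0.0213  0.0017 -0.005 ] [-0.006 -0.026  0.004] n>= 0.5
rows [0.0268 0.0022 0.0458] [-0.006 -0.026  0.004] n>= 1.3
top 0.67 [210. 354.] 754 [[0.14, 0.314, 0.028], [0.169, 0.358, 0.046], [0.196, 0.404, 0.051]]
top 0.55 [276. 245.] 666 [[0.436, 0.147, -0.001], [0.455, 0.175, 0.228], [0.511, 0.218, 0.233]]
side 0.75 [317. 220.] 705 [[0.444, 0.145, 0.066], [0.463, 0.152, 0.192], [0.489, 0.198, 0.241]]
side 0.6 [221. 239.] 759 [[0.143, 0.223, 0.013], [0.173, 0.286, 0.049], [0.203, 0.4, 0.054]]
```

View pics/s2.png

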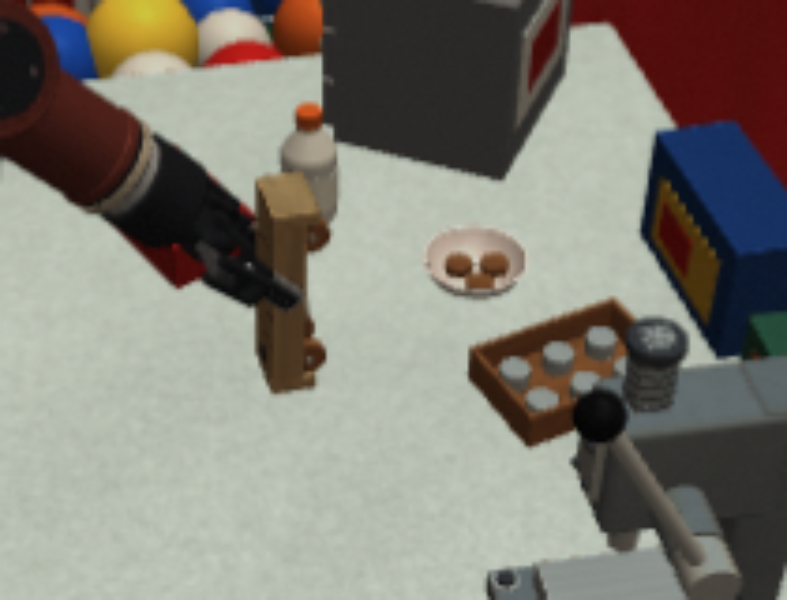

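```bash
python3 -m pendant '[[-0.029,0,0.028,0,-0.028,0],[-0.029,0,0.028,0,-0.028,0],[-0.013,0,0.044,0,-0.028,0],[0.002,0,0.059,0,-0.028,0],[0.002,0,0.059,0,-0.028,0],[0.002,0,0.059,0,-0.028,0]]'; cat > st.py <<'E'
from h import *
im,d=r.capture("top"); W=cloud("top",d); s=r.get_state(); print(s["joint_pos"].round(2),s["ft_force"].round(1)); e=s["ee_pos"]
m=(W[...,2]>.15)&(abs(W[...,0]-e[0])<.08)&(abs(W[...,1]-e[1])<.05); im2=im[m].astype(int); k=(im2[:,2]-im2[:,0]>25)&(im2[:,1]-im2[:,0]>8)
P=W[m][k]; print(len(P),np.percentile(P,[5,50,95],axis=0).round(4).tolist())
if len(P)>5: print(cv2.minAreaRect(P[:,:2].astype(np.float32)*1000))
E
python3 st.py
```

```text
clock: 5.93
ee_pos: [0.5095, 0.1793, 0.1107]
tool_rot: [0.387, -0.032, 0.921, 0.011]
ft_force: [-0.2, 0.6, -4.2]
width: 0.0548
grasp_force: 76.9
[ 0.29 -0.26  2.46 -0.8   0.23 -0.62] [ 0.4  0.2 -4. ]
421 [[0.4866, 0.1515, 0.1709], [0.5033, 0.1777, 0.195], [0.5228, 0.2027, 0.1987]]
((509.59039306640625, 178.3893585205078), (46.17278289794922, 56.13803482055664), 4.265596389770508)
```

```bash
python3 -m pendant '[[0.004,0,0.004,0,0,0],[0.008,0,0.008,0,0,0],[0.009,0,0.009,0,0,0],[0.010,0,0.010,0,0,0],[0.010,0,0.010,0,0,0]]';python3 st.py
```

```text
clock: 6.4
ee_pos: [0.5096, 0.1807, 0.0995]
tool_rot: [0.389, -0.032, 0.921, 0.011]
ft_force: [-0.1, -0.1, -4.1]
width: 0.055
grasp_force: 76.9
[ 0.3  -0.22  2.46 -0.97  0.2  -0.45] [ 0.   0.2 -2.9]
400 [[0.4868, 0.153, 0.1659], [0.5041, 0.1792, 0.1837], [0.5245, 0.2045, 0.1873]]
((508.7728271484375, 180.06182861328125), (45.01587677001953, 55.940696716308594), 4.028468608856201)
```

```bash
python3 -m pendant '[[0.007,0,-0.007,0,0,0],[0.0095,0,-0.0045,0,0,0],[0.011,0,-0.003,0,0,0],[0.011,0,-0.003,0,0,0]]';python3 st.py
```

```text
clock: 6.78
ee_pos: [0.5, 0.1802, 0.0943]
tool_rot: [0.39, -0.032, 0.92, 0.011]
ft_force: [1.6, -1.6, 0.9]
width: 0.0553
grasp_force: 77.0
[ 0.31 -0.23  2.48 -1.03  0.2  -0.38] [ 0.6 -2.7  1.4]
396 [[0.4776, 0.1531, 0.162], [0.4951, 0.1786, 0.1788], [0.5137, 0.2045, 0.1823]]
((499.60601806640625, 180.0015869140625), (46.07950210571289, 56.4330940246582), 4.2047624588012695)
```

```bash
python3 -m pendant '[[0,0,0,0,0,0],[0,0,0,0,0,0],[0,0,0,0,0,0],[0,0,0,0,0,0],[0,0,0,0,0,0],[0,0,0,0,0,0]]' 0.085; python3 st.py
```

```text
clock: 7.33
ee_pos: [0.4986, 0.18, 0.0922]
tool_rot: [0.388, -0.032, 0.921, 0.011]
ft_force: [0.1, -0.2, 1.0]
width: 0.0852
grasp_force: 0.0
[ 0.31 -0.23  2.48 -1.03  0.2  -0.38] [ 0.7 -0.4  0.1]
389 [[0.4778, 0.1516, 0.1594], [0.4952, 0.1769, 0.1781], [0.5154, 0.2023, 0.1821]]
((500.0311584472656, 178.2729949951172), (46.250389099121094, 54.98616027832031), 4.630989074707031)
```

```bash
cat > kin.py <<'E'
import numpy as np
from scipy.optimize import least_squares
D=[([.99,.2204,1.5265,0,1.3947],(.2745,.5615,.2313)),([.15,.86,1.09,.06,1.97],(.5454,.1789,.0908)),([.16,.8,1.32,.07,1.79],(.4775,.1787,.0263)),([.16,.59,1.3,.07,2.02],(.4797,.1797,.1912)),([.32,-.51,2.52,-.45,.42],(.4615,.1753,.1452)),([.29,-.26,2.46,-.8,.23],(.5095,.1793,.1107)),([.31,-.23,2.48,-1.03,.2],(.5,.18,.0943))]
from scipy.spatial.transform import Rotation as R
def fk(p,j):
    a1,d1,L2,L3,L6=p
    R1=R.from_euler('z',j[0]); R2=R1*R.from_euler('y',j[1]); R3=R2*R.from_euler('y',j[2]); R5=R3*R.from_euler('z',j[3])*R.from_euler('y',j[4])
    x=R1.apply([a1,0,d1])+R2.apply([0,0,L2])+R3.apply([0,0,L3])+R5.apply([0,0,L6]); return x,R5.apply([0,0,1])
best=None
f=lambda p:np.concatenate([fk(p,j)[0]-x for j,x in D])
s=least_squares(f,[.0,.35,.42,.4,.25],loss="soft_l1",f_scale=.005); P=s.x
if __name__=="__main__":
    print(P.round(4),abs(f(P)).max().round(4))
LO=[-2.98,-.91,.09,-1.24,.2];HI=[2.98,2.08,2.57,4.39,2.65]
def ik(x,d,s0=None):
    b=None
    for g in([np.arctan2(x[1],x[0]),.3,1.5,0,1.4],[np.arctan2(x[1],x[0]),-.2,2.3,0,.4],[np.arctan2(x[1],x[0]),.8,1.2,0,1.9]):
        q=least_squares(lambda j:np.r_[(fk(P,j)[0]-x)*10,fk(P,j)[1]-d],g,bounds=(LO,HI))
        if b is None or q.cost<b.cost:b=q
    return b.x.round(2),b.cost
E
cat > chk.py <<'E'
from kin import *
def tool(yaw,t): u=np.array([np.cos(yaw),np.sin(yaw),0]); return -np.sin(t)*u-np.cos(t)*np.array([0,0,1])
print("grip2 @ .49,.178,.158")
for t in(.785,.95,1.1,1.25,1.4):
    d=tool(.073,t); print(t,ik(np.array([.49,.178,.158])+.019*d,d))
pr=np.array([.6563,-.1035]);c,s=np.cos(-.033),np.sin(-.033)
for off in(0,-.12):
  for t in(-.3,-.45,-.6,-.785):
    d=tool(-.033,t); g=np.r_[pr+np.array([c,s])*(-.085+off),.062]; print(off,t,ik(g+.019*d,d))
E
python3 kin.py; python3 chk.py; python3 -m pendant '[[0,0,-0.03,0,0,0],[0,0,-0.06,0,0,0],[0,0,-0.1,0,0,0],[0,0,-0.1,0,0,0]]'
```

```text
[-0.0009  0.2408  0.3871  0.5072  0.2988] 0.0833
grip2 @ .49,.178,.158
0.785 (array([0.27, 0.68, 1.27, 0.15, 1.97]), np.float64(4.612935799670119e-25))
0.95 (array([0.27, 0.79, 1.17, 0.18, 2.11]), np.float64(2.73949691967609e-28))
1.1 (array([0.26, 0.88, 1.09, 0.21, 2.24]), np.float64(2.8301001272386002e-28))
1.25 (array([0.26, 0.97, 1.03, 0.25, 2.37]), np.float64(8.541980785843488e-30))
1.4 (array([0.25, 1.06, 0.98, 0.29, 2.49]), np.float64(1.3115309439224973e-27))
0 -0.3 (array([-0.2 ,  0.22,  1.96,  0.08,  0.67]), np.float64(2.160711191643254e-24))
0 -0.45 (array([-0.21,  0.15,  2.07,  0.17,  0.48]), np.float64(1.2081917060825003e-27))
0 -0.6 (array([-0.23,  0.11,  2.18,  0.4 ,  0.29]), np.float64(1.4785803535829373e-29))
0 -0.785 (array([-0.27,  0.1 ,  2.28,  1.64,  0.2 ]), np.float64(0.0005066799673451373))
-0.12 -0.3 (array([-0.25, -0.08,  2.27,  0.1 ,  0.65]), np.float64(6.242421936877897e-30))
-0.12 -0.45 (array([-0.27, -0.15,  2.38,  0.22,  0.49]), np.float64(3.50887583980341e-30))
-0.12 -0.6 (array([-0.3 , -0.21,  2.48,  0.49,  0.32]), np.float64(9.370761726345329e-24))
-0.12 -0.785 (array([-0.35, -0.23,  2.57,  1.3 ,  0.23]), np.float64(0.00029892152892861955))
clock: 7.72
ee_pos: [0.4355, 0.1835, 0.1721]
tool_rot: [0.389, -0.031, 0.921, 0.011]
ft_force: [1.6, -0.5, 1.5]
width: 0.0848
grasp_force: 0.0
```

```bash
sed -i 's/a1,d1,L2,L3,L6=p/a1,d1,L2,L3,L6,b1,a3=p/; s/R1.apply(\[a1,0,d1\])/R1.apply([a1,b1,d1])/; s/R3.apply(\[0,0,L3\])/R3.apply([a3,0,L3])/; s/\[.0,.35,.42,.4,.25\]/[.0,.35,.42,.4,.25,.08,0]/' kin.py; python3 kin.py; python3 chk.py
```

```text
[-0.0008  0.3138  0.412   0.5492  0.3345  0.0786  0.0556] 0.0033
grip2 @ .49,.178,.158
0.785 (array([0.16, 0.65, 1.31, 0.07, 1.96]), np.float64(3.6261649734165925e-30))
0.95 (array([0.16, 0.77, 1.21, 0.08, 2.11]), np.float64(1.6442678129942547e-26))
1.1 (array([0.15, 0.87, 1.12, 0.09, 2.24]), np.float64(1.0634941436222509e-23))
1.25 (array([0.15, 0.97, 1.05, 0.11, 2.37]), np.float64(5.382598638223169e-29))
1.4 (array([0.15, 1.06, 0.99, 0.13, 2.49]), np.float64(4.880952767240554e-25))
0 -0.3 (array([-0.36,  0.15,  2.02,  0.15,  0.69]), np.float64(1.1096406386091992e-25))
0 -0.45 (array([-0.4 ,  0.09,  2.14,  0.32,  0.51]), np.float64(1.1236116036798182e-30))
0 -0.6 (array([-0.43,  0.05,  2.24,  0.66,  0.36]), np.float64(2.5668433186928507e-31))
0 -0.785 (array([-0.48,  0.05,  2.34,  1.52,  0.31]), np.float64(4.6721375262133e-30))
-0.12 -0.3 (array([-0.47, -0.14,  2.32,  0.19,  0.7 ]), np.float64(3.2906717386862587e-29))
-0.12 -0.45 (array([-0.53, -0.22,  2.43,  0.39,  0.57]), np.float64(2.2944104410011924e-27))
-0.12 -0.6 (array([-0.6 , -0.29,  2.53,  0.72,  0.48]), np.float64(2.0835276030765558e-26))
-0.12 -0.785 (array([-0.69, -0.27,  2.57,  1.05,  0.52]), np.float64(0.005015354106535078))
```

```bash
cat > g3.py <<'E'
from h import *
y=np.radians(184.2); Rt=pose(y,1.1); u=-Rt[:,1]; 
G=np.array([.490,.178,.165])
print(r.get_state()["joint_pos"].round(2))
print("A",end=" ");go([.45,.18,.32],pose(y,-.1));print("B",end=" ");go([.61,.185,.32],pose(y,.6));print("C",end=" ");go(gt(G,Rt,.1),Rt);print("D",end=" ");go(gt(G,Rt),Rt)
E
python3 g3.py
```

```text
[ 0.4  -0.66  2.57 -0.5   0.52 -0.89]
A rows [-0.1159 -0.0049 -0.0929] [-0.007  0.699 -0.006] n>= 5.6
B rows [-0.2275 -0.0104  0.0217] [-0.004  1.399 -0.008] n>= 11.2
C rows [-0.1093 -0.0086  0.0698] [-0.002  1.899 -0.01 ] n>= 15.2
D rows [-0.0146 -0.0091  0.0376] [-0.002  1.899 -0.01 ] n>= 15.2
```

```bash
python3 -m pendant '[[-0.03,0,-0.03,0,0.1,0],[-0.058,-0.001,-0.06,0,0.2,0],[-0.087,-0.002,-0.09,0,0.32,0],[-0.116,-0.005,-0.093,0,0.44,0],[-0.14,-0.006,-0.07,0,0.56,0],[-0.17,-0.007,-0.043,0,0.68,0],[-0.2,-0.008,-0.015,0,0.8,0],[-0.227,-0.01,0.01,0,0.92,0],[-0.227,-0.01,0.022,0,1.04,0],[-0.227,-0.01,0.022,0,1.16,0]]' 0.085; python3 g3.py
```

```text
clock: 8.55
ee_pos: [0.6129, 0.1834, 0.3104]
tool_rot: [-0.123, -0.031, 0.992, -0.008]
ft_force: [0.7, 0.2, 0.6]
width: 0.0853
grasp_force: 0.0
[ 0.16  0.42  1.15  0.02  1.82 -1.47]
A rows [0.1602 0.0067 0.0305] [-0.007 -0.347 -0.011] n>= 3.9
B rows [ 0.0051  0.0017 -0.0086] [-0.003  0.353 -0.013] n>= 2.8
C rows [0.0227 0.004  0.1178] [ 0.     0.853 -0.014] n>= 6.8
D rows [0.098  0.0034 0.1836] [ 0.     0.853 -0.014] n>= 6.8
```

```bash
python3 -m pendant '[[0,0.004,0,0,0.12,-0.014],[0,0.004,0.01,0,0.24,-0.014],[0,0.004,0.03,0,0.36,-0.014],[0.006,0.004,0.06,0,0.48,-0.014],[0.012,0.004,0.09,0,0.6,-0.014],[0.023,0.004,0.118,0,0.72,-0.014],[0.023,0.004,0.118,0,0.853,-0.014],[0.023,0.004,0.118,0,0.853,-0.014],[0.023,0.004,0.118,0,0.853,-0.014]]'; python3 g3.py; python3 - <<'E'
from h import *
im,d=r.capture("side"); a=cv2.resize(im[150:310,240:450],(500,381)); im,d=r.capture("top"); b=cv2.resize(im[180:310,230:330],(293,381)); cv2.imwrite("pics/s3.png",np.hstack([a,b]))
E
```

```text
clock: 9.3
ee_pos: [0.5578, 0.1834, 0.1963]
tool_rot: [-0.525, -0.031, 0.85, -0.02]
ft_force: [1.3, -0.2, 0.5]
width: 0.085
grasp_force: 0.0
[ 0.15  1.04  0.76  0.1   2.45 -1.46]
A rows [0.1589 0.0045 0.0408] [-1.000e-03 -1.206e+00 -0.000e+00] n>= 9.6
B rows [ 0.0872 -0.0023 -0.1021] [-0.001 -0.506 -0.   ] n>= 4.0
C rows [ 0.003  -0.0004 -0.0062] [-0.001 -0.006 -0.   ] n>= 0.2
D rows [ 0.0024 -0.0003  0.0938] [-0.001 -0.006 -0.   ] n>= 2.3
```

View pics/s3.png

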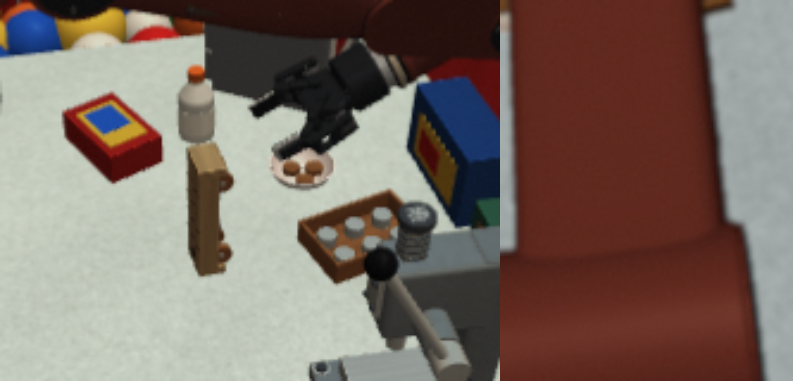

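The wagon stands upright at (205,205) in the crop, and the open gripper is ready behind its top end. Advancing and gripping.

```bash
python3 -m pendant '[[0,0,0.03,0,0,0],[0.001,0,0.06,0,0,0],[0.002,0,0.085,0,0,0],[0.002,0,0.094,0,0,0],[0.002,0,0.094,0,0,0]]'; python3 -m pendant '[[0,0,0,0,0,0],[0,0,0,0,0,0],[0,0,0,0,0,0],[0,0,0,0,0,0],[0,0,0,0,0,0],[0,0,0,0,0,0],[0,0,0,0,0,0]]' 0.04 90; python3 g3.py
```

```text
clock: 9.82
ee_pos: [0.475, 0.178, 0.1661]
tool_rot: [-0.517, -0.032, 0.855, -0.019]
ft_force: [-0.9, -1.0, 0.3]
width: 0.0846
grasp_force: 0.0
clock: 10.4
ee_pos: [0.4768, 0.1776, 0.1644]
tool_rot: [-0.519, -0.032, 0.854, -0.019]
ft_force: [4.6, 0.7, 9.7]
width: 0.055
grasp_force: 93.5
[ 0.15  0.86  1.12  0.09  2.26 -1.48]
A rows [ 0.1504  0.0045 -0.048 ] [ 1.000e-03 -1.193e+00  1.000e-03] n>= 9.5
B rows [ 0.0768 -0.0023 -0.19  ] [ 0.    -0.493  0.001] n>= 4.9
C rows [-0.0061 -0.0006 -0.093 ] [-0.     0.007  0.001] n>= 2.2
D rows [-0.0054 -0.0006  0.007 ] [-0.     0.007  0.001] n>= 0.2
```

```bash
python3 -m pendant '[[0.03,0,-0.015,0,0,0],[0.06,0,-0.03,0,0,0],[0.09,0,-0.045,0,0,0],[0.115,0,-0.059,0,0,0],[0.115,0,-0.059,0,0,0]]'; cat > g4.py <<'E'
from h import *
from kin import ik
y=np.pi-.033; t=1.091-np.pi/2; Rt=pose(y,t); pr=np.array([.6563,-.1035,0]); ax=np.array([np.cos(-.033),np.sin(-.033),0])
print(r.get_state()["joint_pos"].round(2))
for nm,T in(("A",[.43,.08,.27]),("B",[.44,-.09,.20])):
    print(nm,end=" ");go(T,Rt); print(ik(np.array(T),Rt[:,2]))
for lead,z in((-.06,.15),(-.06,.063),(.06,.063),(.07,.059)):
    G=pr+ax*(lead-.165)+[0,0,z]; print(lead,z,end=" "); go(gt(G,Rt),Rt); print(ik(gt(G,Rt),Rt[:,2]))
E
python3 g4.py; python3 look.py s4.png
```

```text
clock: 10.82
ee_pos: [0.4773, 0.1778, 0.2971]
tool_rot: [-0.516, -0.032, 0.856, -0.019]
ft_force: [1.4, -0.5, -3.2]
width: 0.0552
grasp_force: 96.1
[ 0.15  0.71  1.07  0.11  2.43 -1.45]
A rows [ 0.0015 -0.094   0.0607] [-0.034 -1.564  0.114] n>= 12.5
(array([ 0.02, -0.72,  2.29, -0.03,  1.09]), np.float64(9.472822706058513e-28))
B rows [-0.059  -0.2644  0.0956] [-0.034 -1.564  0.114] n>= 12.5
(array([-0.56, -0.63,  2.38,  0.28,  0.99]), np.float64(1.0945661727060282e-29))
-0.06 0.15 rows [-0.118  -0.2708  0.127 ] [-0.034 -1.564  0.114] n>= 12.5
(array([-0.57, -0.52,  2.45,  0.33,  0.83]), np.float64(1.701390586995989e-30))
-0.06 0.063 rows [-0.195  -0.2709  0.1676] [-0.034 -1.564  0.114] n>= 12.5
(array([-0.57, -0.31,  2.5 ,  0.45,  0.58]), np.float64(1.4470715378396545e-30))
0.06 0.063 rows [-0.2506 -0.2837  0.062 ] [-0.034 -1.564  0.114] n>= 12.5
(array([-0.42,  0.03,  2.21,  0.38,  0.49]), np.float64(1.2756637727891905e-30))
0.07 0.059 rows [-0.2588 -0.2848  0.0551] [-0.034 -1.564  0.114] n>= 12.5
(array([-0.41,  0.06,  2.18,  0.38,  0.48]), np.float64(8.967866730011941e-28))
side 0.88 [219. 238.] 743 [[0.143, 0.223, 0.012], [0.173, 0.291, 0.049], [0.202, 0.406, 0.054]]
side 0.8 [325. 207.] 872 [[0.477, 0.147, 0.004], [0.491, 0.155, 0.225], [0.569, 0.394, 0.309]]
```

View pics/s4.png

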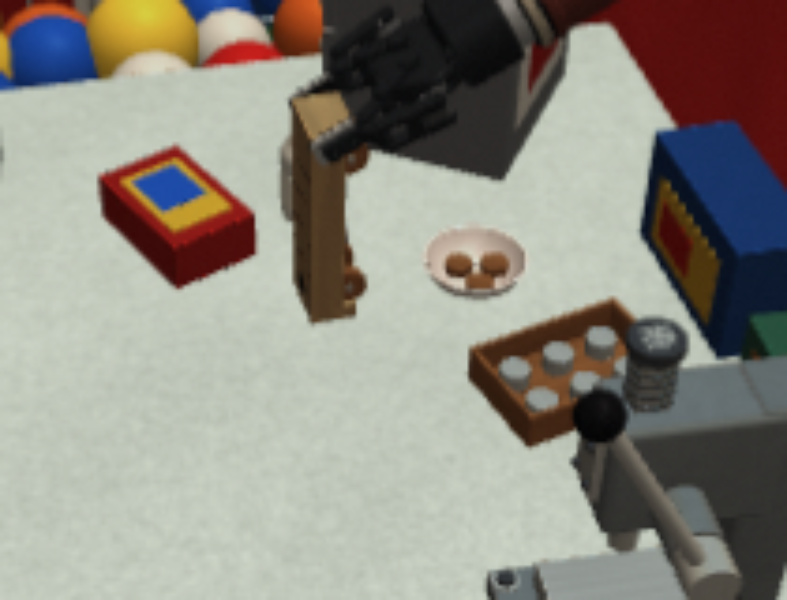

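```bash
python3 -m pendant '[[0,-0.01,0.01,-0.003,-0.12,0.009],[0,-0.02,0.02,-0.005,-0.24,0.018],[0.001,-0.03,0.03,-0.008,-0.36,0.027],[0.001,-0.04,0.04,-0.01,-0.48,0.036],[0.001,-0.05,0.05,-0.013,-0.6,0.045],[0.001,-0.06,0.06,-0.016,-0.72,0.054],[0.001,-0.07,0.06,-0.018,-0.84,0.063],[0.001,-0.08,0.06,-0.021,-0.96,0.072],[0.001,-0.09,0.06,-0.023,-1.08,0.081],[0.001,-0.094,0.06,-0.026,-1.2,0.09]]'; python3 g4.py
```

```text
clock: 11.85
ee_pos: [0.4268, 0.0787, 0.2622]
tool_rot: [0.052, 0.006, 0.999, -0.01]
ft_force: [-0.4, 0.1, -3.7]
width: 0.055
grasp_force: 96.1
[ 0.02 -0.37  2.03 -0.02  1.38 -1.54]
A rows [-0.0039  0.0011 -0.0074] [-0.013 -0.375  0.025] n>= 3.0
(array([ 0.02, -0.72,  2.29, -0.03,  1.09]), np.float64(9.472822706058513e-28))
B rows [-0.0084 -0.1673  0.0668] [-0.013 -0.375  0.025] n>= 4.3
(array([-0.56, -0.63,  2.38,  0.28,  0.99]), np.float64(1.0945661727060282e-29))
-0.06 0.15 rows [-0.0017 -0.1723  0.1334] [-0.013 -0.375  0.025] n>= 5.2
(array([-0.57, -0.52,  2.45,  0.33,  0.83]), np.float64(1.701390586995989e-30))
-0.06 0.063 rows [ 0.0073 -0.1706  0.2199] [-0.013 -0.375  0.025] n>= 6.7
(array([-0.57, -0.31,  2.5 ,  0.45,  0.58]), np.float64(1.4470715378396545e-30))
0.06 0.063 rows [-0.112  -0.173   0.2325] [-0.013 -0.375  0.025] n>= 7.4
(array([-0.42,  0.03,  2.21,  0.38,  0.49]), np.float64(1.2756637727891905e-30))
0.07 0.059 rows [-0.1215 -0.1731  0.2375] [-0.013 -0.375  0.025] n>= 7.6
(array([-0.41,  0.06,  2.18,  0.38,  0.48]), np.float64(8.967866730011941e-28))
```

```bash
python3 -m pendant '[[-0.001,-0.02,0,-0.004,-0.12,0.008],[-0.003,-0.045,0,-0.009,-0.24,0.016],[-0.003,-0.08,0.01,-0.013,-0.375,0.025],[-0.003,-0.115,0.03,-0.013,-0.375,0.025],[-0.002,-0.145,0.06,-0.013,-0.375,0.025],[-0.002,-0.172,0.09,-0.013,-0.375,0.025],[-0.002,-0.172,0.123,-0.013,-0.375,0.025],[-0.002,-0.172,0.133,-0.013,-0.375,0.025],[-0.002,-0.172,0.133,-0.013,-0.375,0.025]]'; python3 g4.py; cat > wp.py <<'E'
# fit wagon pose (wheels up) : box + wheels, from both cameras
from h import *
from fitw import *
E
cat > fitw.py <<'E'
from h import *
from scipy.optimize import least_squares
def box(p,lo,hi):
    c=(np.array(lo)+hi)/2;h=(np.array(hi)-lo)/2;q=abs(p-c)-h
    return np.linalg.norm(np.maximum(q,0),axis=1)+np.minimum(q.max(1),0)
def sd(p):
    a=[box(p,[-.09,-.028,.02],[.09,.028,.048]),box(p,[-.09,-.028,.01],[-.076,.028,.048]),box(p,[.076,-.028,.01],[.09,.028,.048])]
    for x in(-.062,.062):
        for y in(-.018,.018):
            q=p-[x,y,.015]; a.append(np.maximum(np.hypot(q[:,0],q[:,2])-.015,abs(q[:,1])-.005))
    return np.min(a,axis=0)
def fit(x0,cams=("top","side"),flat=False):
    P=[]
    for n in cams:
        im,d=r.capture(n); W=cloud(n,d); c=im.astype(int)
        m=(abs(W-np.array(x0[:3])).max(-1)<.13)&(c[...,2]-c[...,0]>25)&(c[...,2]<2.5*c[...,0]+30)&(c[...,1]>c[...,0]+5)&(W[...,2]>.035)
        P.append(W[m]); print(n,m.sum(),end=" ")
    P=np.vstack(P)
    def T(x): return R.from_euler("zyx",[x[3],x[4],x[5]])*R.from_rotvec([np.pi,0,0])
    f=lambda x: sd(T(x).inv().apply(P-x[:3]))
    s=least_squares(f,list(x0)+[0,0],loss="cauchy",f_scale=.003); x=s.x
    wf=T(x).apply([.02,0,.013])+x[:3]; ld=T(x).apply([.09,0,.034])+x[:3]
    print("wagon",x.round(4),"med",np.median(abs(f(x))).round(4),"weight",wf.round(4),"lead",ld.round(4))
    c,s_=np.cos(-.033),np.sin(-.033); q=wf[:2]-[.6563,-.1035]; print("weight rel ram",(np.array([[c,s_],[-s_,c]])@q).round(4)); return x
if __name__=="__main__":
    import sys; a=[float(v) for v in sys.argv[1:]]
    for c in(("top",),("side",),("top","side")): fit(a,c)
E
python3 fitw.py .505 -.098 .185 -.033
```

```text
clock: 12.6
ee_pos: [0.4365, -0.093, 0.1276]
tool_rot: [0.231, 0.017, 0.973, -0.0]
ft_force: [-0.5, 1.4, -4.1]
width: 0.0548
grasp_force: 98.4
[-0.57 -0.52  2.45  0.32  0.83 -2.28]
A rows [-0.0523  0.1737 -0.1315] [ 0.007 -0.015 -0.004] n>= 5.4
(array([ 0.02, -0.72,  2.29, -0.03,  1.09]), np.float64(9.472822706058513e-28))
B rows [-0.0355  0.0036 -0.0631] [ 0.007 -0.015 -0.004] n>= 1.7
(array([-0.56, -0.63,  2.38,  0.28,  0.99]), np.float64(1.0945661727060282e-29))
-0.06 0.15 rows [-0.0059 -0.0032 -0.0032] [ 0.007 -0.015 -0.004] n>= 0.2
(array([-0.57, -0.52,  2.45,  0.33,  0.83]), np.float64(1.701390586995989e-30))
-0.06 0.063 rows [ 0.0331 -0.0039  0.0745] [ 0.007 -0.015 -0.004] n>= 2.0
(array([-0.57, -0.31,  2.5 ,  0.45,  0.58]), np.float64(1.4470715378396545e-30))
0.06 0.063 rows [-0.0741 -0.0038  0.1284] [ 0.007 -0.015 -0.004] n>= 3.6
(array([-0.42,  0.03,  2.21,  0.38,  0.49]), np.float64(1.2756637727891905e-30))
0.07 0.059 rows [-0.0813 -0.0039  0.1364] [ 0.007 -0.015 -0.004] n>= 3.8
(array([-0.41,  0.06,  2.18,  0.38,  0.48]), np.float64(8.967866730011941e-28))
top 1388 wagon [ 0.5111 -0.0973  0.1737 -0.0354  0.0186  0.0168] med 0.0011 weight [ 0.5308 -0.0978  0.1604] lead [ 0.6004 -0.0999  0.138 ]
weight rel ram [-0.1256  0.0016]
side 1510 wagon [ 0.5143 -0.0962  0.1797 -0.0361  0.0141  0.0164] med 0.001 weight [ 0.5341 -0.0967  0.1664] lead [ 0.6037 -0.0988  0.1443]
weight rel ram [-0.1224  0.0028]
top 1403 side 1511 wagon [ 0.5158 -0.0967  0.1822 -0.0322  0.0056 -0.0036] med 0.0017 weight [ 0.5358 -0.0974  0.1691] lead [ 0.6056 -0.0997  0.1477]
weight rel ram [-0.1207  0.0021]
```

```bash
python3 -m pendant '[[0.013,-0.002,0.027,0.005,-0.012,0],[0.026,-0.002,0.053,0.005,-0.012,0],[0.035,-0.002,0.0705,0.005,-0.012,0],[0.035,-0.002,0.0705,0.005,-0.012,0],[0.035,-0.002,0.0705,0.005,-0.012,0]]';  python3 fitw.py .51 -.098 .1 -.033; python3 -c "
from h import *
im,d=r.capture('side'); cv2.imwrite('pics/s5.png',cv2.resize(im[200:350,330:500],(680,600),interpolation=cv2.INTER_CUBIC))"
```

```text
clock: 13.22
ee_pos: [0.4428, -0.0962, 0.0568]
tool_rot: [0.242, 0.016, 0.97, -0.005]
ft_force: [1.1, 0.4, -3.2]
width: 0.0548
grasp_force: 98.4
top 1224 wagon [ 0.5161 -0.1     0.1047 -0.0366 -0.0057  0.0056] med 0.0012 weight [ 0.5362 -0.1006  0.0918] lead [ 0.6062 -0.1031  0.0712]
weight rel ram [-0.1202 -0.0011]
side 1416 wagon [ 0.5191 -0.0994  0.1089 -0.036  -0.0063 -0.0021] med 0.001 weight [ 0.5392 -0.1001  0.0961] lead [ 0.6093 -0.1027  0.0755]
weight rel ram [-0.1171 -0.0005]
top 1234 side 1414 wagon [ 0.5312 -0.1047  0.1301 -0.0107  0.1426  0.0619] med 0.0037 weight [ 0.5492 -0.104   0.1144] lead [ 0.6155 -0.1028  0.0836]
weight rel ram [-0.107 -0.004]
```

View pics/s5.png

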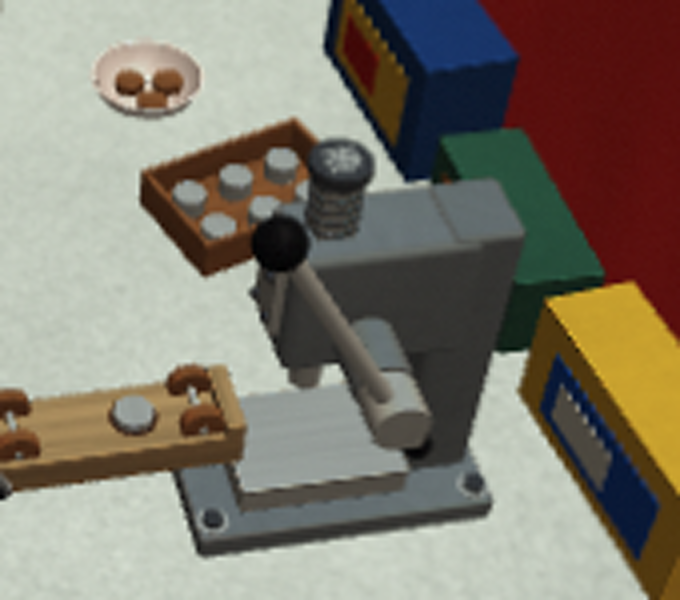

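The wagon is wheels up and level in front of the anvil, with the weight at (133,413) and the lead end at (240,410) in the crop. Next I lower it a little and slide it in.

```bash
python3 -m pendant '[[0.0048,0,0.0088,0,0,0],[-0.013,0,0.018,0,0,0],[-0.03,0,0.0275,0,0,0],[-0.048,0,0.037,0,0,0],[-0.066,0,0.0465,0,0,0],[-0.083,0,0.056,0,0,0],[-0.083,0,0.056,0,0,0]]';  python3 fitw.py .62 -.1035 .097 -.033;python3 -c "
from h import *
s=r.get_state();Q=R.from_quat(np.roll(s['tool_rot'],-1)).as_matrix();print(Q.round(3),s['joint_pos'].round(2))"
```

```text
clock: 14.05
ee_pos: [0.5471, -0.1018, 0.0494]
tool_rot: [0.246, 0.016, 0.969, -0.007]
ft_force: [1.6, 0.4, -3.0]
width: 0.055
grasp_force: 98.7
top 759 wagon [ 6.206e-01 -1.058e-01  9.750e-02 -4.360e-02 -6.100e-03 -1.000e-04] med 0.0014 weight [ 0.6407 -0.1067  0.0846] lead [ 0.7108 -0.1097  0.064 ]
weight rel ram [-0.0155 -0.0037]
side 1167 wagon [ 0.6197 -0.1037  0.0989 -0.0368 -0.008   0.0043] med 0.0011 weight [ 0.6398 -0.1044  0.0861] lead [ 0.7099 -0.1068  0.0656]
weight rel ram [-0.0165 -0.0014]
top 779 side 1190 wagon [ 6.172e-01 -1.030e-01  9.650e-02 -3.770e-02 -1.350e-02 -4.000e-04] med 0.0012 weight [ 0.6374 -0.1037  0.0838] lead [ 0.7076 -0.1064  0.0637]
weight rel ram [-0.0189 -0.0008]
[[-0.882  0.034  0.47 ]
 [ 0.028  0.999 -0.019]
 [-0.471 -0.004 -0.882]] [-0.44 -0.02  2.26  0.41  0.48 -2.3 ]
```

```bash
python3 -m pendant '[[-0.005,0.001,0.003,0,0,0],[-0.009,0.001,0.009,0,0,0],[-0.009,0.001,0.009,0,0,0],[-0.009,0.001,0.009,0,0,0]]'; python3 -m pendant '[[-0.0018,0,0.001,0,0,0],[-0.0035,0,0.0019,0,0,0],[-0.0035,0,0.0019,0,0,0]]'
```

```text
clock: 14.58
ee_pos: [0.5557, -0.1003, 0.0434]
tool_rot: [0.244, 0.016, 0.97, -0.007]
ft_force: [0.9, 0.3, -1.9]
width: 0.0548
grasp_force: 99.0
clock: 14.83
ee_pos: [0.5594, -0.1004, 0.0434]
tool_rot: [0.244, 0.016, 0.97, -0.006]
ft_force: [0.2, 0.5, 0.4]
width: 0.0551
grasp_force: 99.6
```

```bash
python3 -m pendant '[[-0.0018,0,0.001,0,0,0],[-0.0027,0,0.0014,0,0,0],[-0.0027,0,0.0014,0,0,0]]'; python3 -m pendant '[[-0.0018,0,0.001,0,0,0],[-0.0027,0,0.0014,0,0,0],[-0.0027,0,0.0014,0,0,0]]'; python3 fitw.py .636 -.1035 .093 -.033
```

```text
clock: 15.08
ee_pos: [0.561, -0.1003, 0.0432]
tool_rot: [0.242, 0.016, 0.97, -0.006]
ft_force: [-19.5, -0.7, 19.3]
width: 0.055
grasp_force: 102.4
clock: 15.33
ee_pos: [0.5611, -0.1002, 0.043]
tool_rot: [0.24, 0.016, 0.971, -0.005]
ft_force: [-65.4, -1.5, 56.5]
width: 0.0547
grasp_force: 108.8
top 717 wagon [ 0.6339 -0.1043  0.092  -0.0452 -0.0114 -0.0085] med 0.0013 weight [ 0.6541 -0.1053  0.0793] lead [ 0.7242 -0.1086  0.0591]
weight rel ram [-0.0022 -0.0018]
side 1062 wagon [ 0.6361 -0.103   0.0941 -0.0381 -0.008   0.0012] med 0.0012 weight [ 0.6562 -0.1038  0.0813] lead [ 0.7263 -0.1064  0.0609]
weight rel ram [-0.0001 -0.0003]
top 718 side 1065 wagon [ 0.6355 -0.1032  0.0931 -0.0384 -0.0201 -0.0014] med 0.0013 weight [ 0.6558 -0.104   0.0806] lead [ 0.7261 -0.1067  0.061 ]
weight rel ram [-0.0005 -0.0005]
```

```bash
python3 -m pendant '[[0.0025,0,-0.0015,0,0,0],[0.0038,0,-0.0022,0,0,0],[0.0038,0,-0.0022,0,0,0]]'; python3 -m pendant '[[0,0,0,0,0,0],[0,0,0,0,0,0],[0,0,0,0,0,0],[0,0,0,0,0,0],[0,0,0,0,0,0]]' 0.085; python3 fitw.py .636 -.1035 .093 -.033
```

```text
clock: 15.78
ee_pos: [0.5603, -0.1005, 0.0433]
tool_rot: [0.243, 0.016, 0.97, -0.006]
ft_force: [-6.1, -0.1, 5.7]
width: 0.0547
grasp_force: 99.7
clock: 16.2
ee_pos: [0.5604, -0.0999, 0.0426]
tool_rot: [0.243, 0.016, 0.97, -0.006]
ft_force: [-0.8, -0.0, -0.7]
width: 0.085
grasp_force: 0.0
top 724 wagon [ 0.6342 -0.1057  0.0919 -0.0505 -0.0029  0.0225] med 0.0012 weight [ 0.6542 -0.1064  0.079 ] lead [ 0.7242 -0.1095  0.0581]
weight rel ram [-0.002 -0.003]
side 1108 wagon [ 0.6361 -0.1031  0.0937 -0.0392  0.0058 -0.0026] med 0.0011 weight [ 0.656  -0.1039  0.0806] lead [ 0.7258 -0.1067  0.0592]
weight rel ram [-0.0003 -0.0004]
top 724 side 1107 wagon [ 0.635  -0.103   0.0929 -0.0365 -0.0011 -0.0099] med 0.0013 weight [ 0.655  -0.1039  0.0799] lead [ 0.725  -0.1067  0.059 ]
weight rel ram [-0.0013 -0.0004]
```

The wagon is seated, with the weight within about 1 mm of the ram axis. Retreating and locating the knob.

```bash
python3 -m pendant '[[0,0,-0.03,0,0,0],[0,0,-0.06,0,0,0],[0,0,-0.1,0,0,0],[0,0,-0.14,0,0,0],[0,0,-0.17,0,0.1,0],[0,0,-0.2,0,0.2,0],[0,0,-0.23,0,0.3,0],[0,0,-0.25,0,0.4,0],[0,0,-0.25,0,0.46,0]]'; cat > kn.py <<'E'
from h import *
from kin import ik
from scipy.optimize import least_squares
P=[]
for n in("top","side"):
    im,d=r.capture(n); W=cloud(n,d); m=(np.linalg.norm(W-[.585,-.191,.326],axis=-1)<.03)&(im.max(-1)<70); p=W[m]
    s=least_squares(lambda c:np.linalg.norm(p-c,axis=1)-.016,[.585,-.191,.326],loss="cauchy",f_scale=.003); print(n,len(p),s.x.round(4)); P.append(p)
p=np.vstack(P); K=least_squares(lambda c:np.linalg.norm(p-c,axis=1)-.016,[.585,-.191,.326],loss="cauchy",f_scale=.003).x; print(K.round(4))
Rt=pose(np.pi-.033,0)
K=np.array([.585,-.191,.326])
for h_ in(.11,.0): print("knob+",h_,end=" "); go(gt(K+[0,0,h_],Rt),Rt); print(ik(gt(K+[0,0,h_],Rt),Rt[:,2]))
e=gt([.50,-.188,.128],Rt); print("end",ik(e,Rt[:,2])); print(r.get_state()["joint_pos"].round(2))
E
python3 kn.py; python3 fitw.py .636 -.1035 .093 -.033
```

```text
clock: 17.15
ee_pos: [0.4445, -0.0962, 0.2696]
tool_rot: [0.018, 0.017, 1.0, -0.004]
ft_force: [1.0, 0.8, 0.0]
width: 0.085
grasp_force: 0.0
top 144 [ 0.5837 -0.1906  0.3246]
side 166 [ 0.5855 -0.1911  0.3268]
[ 0.5849 -0.1912  0.3257]
knob+ 0.11 rows [-0.1487 -0.0915 -0.1474] [-0.005  0.032 -0.001] n>= 5.5
(array([-0.44,  0.15,  1.27,  0.  ,  1.73]), np.float64(9.96088502046749e-27))
knob+ 0.0 rows [-0.1452 -0.091  -0.0375] [-0.005  0.032 -0.001] n>= 4.2
(array([-0.44,  0.16,  1.46, -0.  ,  1.53]), np.float64(3.380392238388475e-30))
end (array([-0.51,  0.13,  1.87,  0.  ,  1.14]), np.float64(1.1305940199375496e-24))
[-0.39 -0.25  1.93  0.01  1.43 -1.93]
top 565 wagon [ 6.34e-01 -1.05e-01  9.17e-02 -3.84e-02  4.00e-04  8.80e-03] med 0.0013 weight [ 0.654  -0.1057  0.0786] lead [ 0.7239 -0.1082  0.0576]
weight rel ram [-0.0023 -0.0023]
side 1202 wagon [ 0.6358 -0.1029  0.0939 -0.0372  0.0044 -0.0043] med 0.001 weight [ 0.6557 -0.1037  0.0808] lead [ 0.7256 -0.1064  0.0595]
weight rel ram [-0.0006 -0.0002]
top 572 side 1196 wagon [ 6.355e-01 -1.027e-01  9.310e-02 -3.680e-02  4.000e-04 -2.060e-02] med 0.0013 weight [ 0.6555 -0.1037  0.0801] lead [ 0.7255 -0.1068  0.0591]
weight rel ram [-0.0008 -0.0003]
```

```bash
python3 -m pendant '[[0,0,-0.04,0,0,0],[0,-0.01,-0.08,0,0,0],[-0.02,-0.025,-0.11,0,0,0],[-0.045,-0.045,-0.13,-0.005,0.032,0],[-0.075,-0.065,-0.147,-0.005,0.032,0],[-0.11,-0.085,-0.147,-0.005,0.032,0],[-0.148,-0.091,-0.147,-0.005,0.032,0],[-0.148,-0.091,-0.147,-0.005,0.032,0],[-0.148,-0.091,-0.147,-0.005,0.032,0]]'; python3 kn.py
```

```text
clock: 18.2
ee_pos: [0.5832, -0.1909, 0.4109]
tool_rot: [-0.004, 0.017, 1.0, 0.002]
ft_force: [-0.7, -0.6, 0.6]
width: 0.0853
grasp_force: 0.0
top 9 [ 0.5837 -0.1863  0.3322]
side 170 [ 0.5859 -0.1912  0.3266]
[ 0.5859 -0.1912  0.3266]
knob+ 0.11 rows [-0.0031 -0.0007 -0.0025] [ 0.002 -0.003 -0.002] n>= 0.1
(array([-0.44,  0.15,  1.27,  0.  ,  1.73]), np.float64(9.96088502046749e-27))
knob+ 0.0 rows [-0.0033 -0.0009  0.1075] [ 0.002 -0.003 -0.002] n>= 2.6
(array([-0.44,  0.16,  1.46, -0.  ,  1.53]), np.float64(3.380392238388475e-30))
end (array([-0.51,  0.13,  1.87,  0.  ,  1.14]), np.float64(1.1305940199375496e-24))
[-0.44  0.14  1.28  0.    1.72 -1.98]
```

```bash
python3 -m pendant '[[-0.003,-0.001,0.035,0,0,0],[-0.003,-0.001,0.07,0,0,0],[-0.003,-0.001,0.1,0,0,0],[-0.003,-0.001,0.108,0,0,0],[-0.003,-0.001,0.108,0,0,0]]'; python3 -m pendant '[[0,0,0,0,0,0],[0,0,0,0,0,0],[0,0,0,0,0,0],[0,0,0,0,0,0],[0,0,0,0,0,0],[0,0,0,0,0,0],[0,0,0,0,0,0],[0,0,0,0,0,0],[0,0,0,0,0,0]]' 0.02 50; python3 - <<'E'
import numpy as np
for L in(.1,.2,.3,.4,.5,.6,.7,.8,.9,1.,1.1,1.2,1.28,1.32):
    a=np.pi/3-L; print(L,round(-.18*(np.cos(np.pi/3)-np.cos(a)),4),round(.18*(np.sin(np.pi/3)-np.sin(a)),4))
E
```

```text
clock: 18.72
ee_pos: [0.5834, -0.1904, 0.3056]
tool_rot: [-0.002, 0.017, 1.0, 0.001]
ft_force: [0.1, 0.2, 0.2]
width: 0.0849
grasp_force: 0.0
clock: 19.47
ee_pos: [0.5863, -0.1911, 0.3095]
tool_rot: [0.001, 0.017, 1.0, 0.0]
ft_force: [-2.0, 2.3, 6.6]
width: 0.0296
grasp_force: 48.8
0.1 0.0151 0.0098
0.2 0.0292 0.021
0.3 0.042 0.0336
0.4 0.0536 0.0474
0.5 0.0637 0.0622
0.6 0.0723 0.078
0.7 0.0793 0.0946
0.8 0.0845 0.1118
0.9 0.0881 0.1295
1.0 0.0898 0.1474
1.1 0.0897 0.1654
1.2 0.0879 0.1833
1.28 0.0851 0.1974
1.32 0.0833 0.2044
```

```bash
python3 -m pendant '[[0.015,0,0.01,0,0,0],[0.029,0,0.021,0,0,0],[0.042,0,0.034,0,0,0],[0.054,0,0.047,0,0,0],[0.064,0,0.062,0,0,0],[0.064,0,0.062,0,0,0]]'; python3 -m pendant '[[0.009,0,0.016,0,0,0],[0.016,0,0.032,0,0,0],[0.021,0,0.05,0,0,0],[0.024,0,0.067,0,0,0],[0.026,0,0.085,0,0,0],[0.026,0,0.085,0,0,0]]'
```

```text
clock: 19.97
ee_pos: [0.5199, -0.1887, 0.2447]
tool_rot: [-0.001, 0.017, 1.0, 0.001]
ft_force: [-3.9, 2.6, 6.4]
width: 0.0297
grasp_force: 55.4
clock: 20.47
ee_pos: [0.4969, -0.1879, 0.1595]
tool_rot: [0.001, 0.017, 1.0, 0.001]
ft_force: [3.2, 3.0, 4.6]
width: 0.0296
grasp_force: 59.0
```

```bash
python3 -m pendant '[[0,0,0.013,0,0,0],[-0.001,0,0.026,0,0,0],[-0.003,0,0.038,0,0,0],[-0.0045,0,0.048,0,0,0],[-0.005,0,0.05,0,0,0],[-0.005,0,0.05,0,0,0]]'
```

```text
clock: 20.97
ee_pos: [0.503, -0.1881, 0.1124]
tool_rot: [0.001, 0.017, 1.0, 0.001]
ft_force: [0.1, 6.6, 8.8]
width: 0.0293
grasp_force: 61.3
```

```bash
python3 -m pendant '[[-0.0005,0,0.002,0,0,0],[-0.001,0,0.005,0,0,0],[-0.001,0,0.005,0,0,0]]';python3 -m pendant '[[-0.0005,0,0.003,0,0,0],[-0.001,0,0.004,0,0,0],[-0.001,0,0.004,0,0,0]]'
```

```text
clock: 21.22
ee_pos: [0.5044, -0.1882, 0.1081]
tool_rot: [0.002, 0.018, 1.0, 0.0]
ft_force: [-0.0, 6.0, 11.5]
width: 0.0295
grasp_force: 61.1
clock: 21.47
ee_pos: [0.5055, -0.1882, 0.1043]
tool_rot: [0.002, 0.017, 1.0, 0.0]
ft_force: [0.2, 6.6, 11.9]
width: 0.0292
grasp_force: 60.6
```

```bash
python3 -m pendant '[[-0.001,0,0.003,0,0,0],[-0.0015,0,0.005,0,0,0],[-0.0015,0,0.005,0,0,0]]'; python3 - <<'E'
from h import *
im,d=r.capture("side"); a=cv2.resize(im[230:360,340:470],(600,600),interpolation=cv2.INTER_CUBIC); cv2.imwrite("pics/s6.png",a)
E
```

```text
clock: 21.72
ee_pos: [0.5073, -0.1883, 0.1006]
tool_rot: [0.002, 0.017, 1.0, 0.0]
ft_force: [-2.6, 8.7, 21.1]
width: 0.0296
grasp_force: 58.8
```

View pics/s6.png

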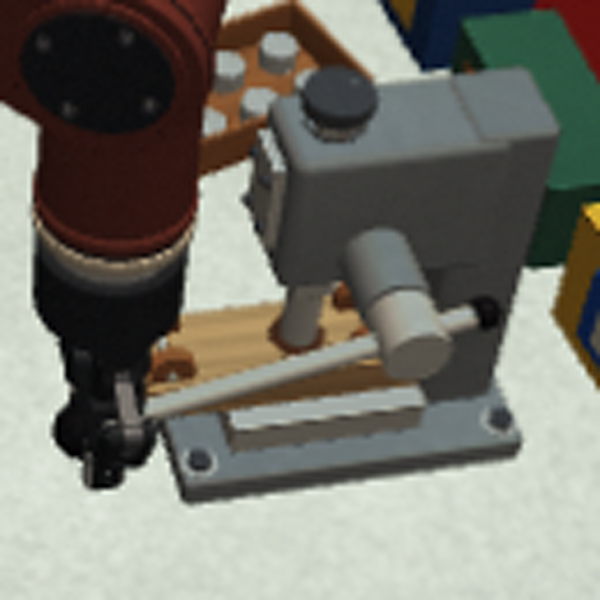

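The ram is down on the weight at (300,335) and the knob is held at (125,445). I push slightly further to confirm the hard stop.

```bash
python3 -m pendant '[[-0.001,0,0.003,0,0,0],[-0.0015,0,0.005,0,0,0],[-0.0015,0,0.005,0,0,0]]'
```

```text
clock: 22.02
ee_pos: [0.5097, -0.1884, 0.0974]
tool_rot: [0.003, 0.017, 1.0, 0.0]
ft_force: [-4.4, 10.3, 28.7]
width: 0.0294
grasp_force: 50.3
```

```bash
cat > lev.py <<'E'
from h import *
c,s=np.cos(-.033),np.sin(-.033)
for n in("side","top"):
    im,d=r.capture(n); W=cloud(n,d); q=W-[.6563,-.1035,0]; X=c*q[...,0]+s*q[...,1]; Y=-s*q[...,0]+c*q[...,1]; Z=q[...,2]
    dx,dz=X-.022,Z-.17; rr=np.hypot(dx,dz); m=(abs(Y+.09)<.014)&(rr>.05)&(rr<.14)&(im.min(-1)>75)&(dx<0)
    a=np.arctan2(dz[m],-dx[m]); print(n,m.sum(),"lever",np.round(np.pi/3-np.percentile(a,[10,50,90]),3))
E
python3 lev.py
```

```text
side 177 lever [1.279 1.242 1.189]
top 40 lever [1.285 1.229 1.164]
```

```bash
python3 -m pendant '[[0,0,0,0,0,0],[0,0,0,0,0,0],[0,0,0.003,0,0,0],[-0.001,0,0.005,0,0,0],[-0.001,0,0.005,0,0,0]]' - 100; python3 lev.py
```

```text
clock: 22.53
ee_pos: [0.5106, -0.1885, 0.0947]
tool_rot: [0.003, 0.017, 1.0, 0.0]
ft_force: [-15.1, 14.7, 48.9]
width: 0.0279
grasp_force: 97.1
side 181 lever [1.298 1.257 1.209]
top 36 lever [1.296 1.243 1.17 ]
```

```bash
python3 -m pendant '[[0.003,0,-0.018,0,0,0],[0.005,0,-0.036,0,0,0],[0.006,0,-0.054,0,0,0],[0.006,0,-0.072,0,0,0],[0.004,0,-0.09,0,0,0],[0.001,0,-0.108,0,0,0],[-0.005,0,-0.125,0,0,0],[-0.012,0,-0.141,0,0,0],[-0.021,0,-0.157,0,0,0],[-0.031,0,-0.17,0,0,0]]' - 50; python3 -m pendant '[[-0.012,0,-0.012,0,0,0],[-0.025,0,-0.025,0,0,0],[-0.036,0,-0.034,0,0,0],[-0.036,0,-0.034,0,0,0]]'; python3 lev.py
```

```text
clock: 23.47
ee_pos: [0.5391, -0.189, 0.2574]
tool_rot: [0.0, 0.016, 1.0, 0.001]
ft_force: [13.3, -2.8, -14.9]
width: 0.0272
grasp_force: 109.3
clock: 23.8
ee_pos: [0.5708, -0.1904, 0.2885]
tool_rot: [-0.007, 0.017, 1.0, 0.002]
ft_force: [-22.3, 2.7, 7.3]
width: 0.0265
grasp_force: 49.6
side 85 lever [-0.018 -0.048 -0.089]
top 1 lever [-0.103 -0.103 -0.103]
```

```bash
python3 -m pendant '[[0.003,0,0.001,0,0,0],[0.004,0,0.001,0,0,0]]'; python3 -m pendant '[[0,0,0,0,0,0],[0,0,0,0,0,0],[0,0,0,0,0,0],[0,0,0,0,0,0],[0,0,0,0,0,0]]' 0.085; python3 -m pendant '[[0,0,-0.03,0,0,0],[0,0,-0.06,0,0,0],[0,0,-0.1,0,0,0],[0.03,0,-0.13,0,0,0],[0.07,0,-0.14,0,0,0],[0.11,0,-0.14,0,0,0],[0.11,0,-0.14,0,0,0]]'; python3 lev.py; python3 fitw.py .636 -.1035 .093 -.033; python3 - <<'E'
from h import *
im,d=r.capture("side"); a=cv2.resize(im[230:360,340:470],(600,600),interpolation=cv2.INTER_CUBIC); cv2.imwrite("pics/s7.png",a)
E
```

```text
clock: 24.07
ee_pos: [0.5688, -0.1904, 0.2888]
tool_rot: [-0.002, 0.017, 1.0, 0.001]
ft_force: [-2.2, 0.4, -2.7]
width: 0.0252
grasp_force: 46.8
clock: 24.48
ee_pos: [0.5699, -0.1909, 0.2895]
tool_rot: [-0.0, 0.017, 1.0, 0.0]
ft_force: [0.5, 0.5, 1.1]
width: 0.0836
grasp_force: 0.0
clock: 25.07
ee_pos: [0.4553, -0.1866, 0.4313]
tool_rot: [-0.0, 0.018, 1.0, -0.0]
ft_force: [0.2, 0.3, 0.2]
width: 0.0855
grasp_force: 0.0
side 79 lever [-0.017 -0.043 -0.089]
top 57 lever [ 0.025 -0.035 -0.061]
top 753 wagon [ 0.6338 -0.1054  0.0916 -0.0418  0.0008  0.0193] med 0.0013 weight [ 0.6537 -0.1059  0.0786] lead [ 0.7237 -0.1085  0.0575]
weight rel ram [-0.0025 -0.0025]
side 1271 wagon [ 0.636  -0.1033  0.0939 -0.0396  0.0049  0.0045] med 0.001 weight [ 0.6559 -0.104   0.0808] lead [ 0.7258 -0.1067  0.0594]
weight rel ram [-0.0004 -0.0005]
top 747 side 1274 wagon [ 0.6351 -0.1034  0.0931 -0.0401 -0.0077  0.0017] med 0.0013 weight [ 0.6552 -0.1041  0.0802] lead [ 0.7253 -0.1069  0.0598]
weight rel ram [-0.0011 -0.0007]
```

View pics/s7.png

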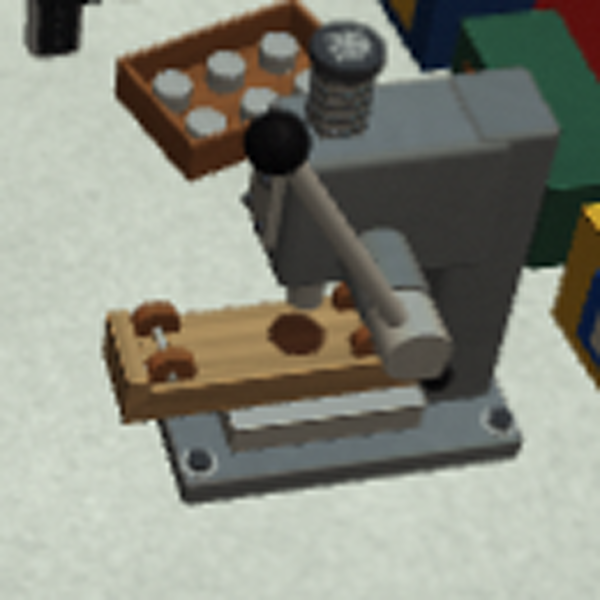

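The lever is back up, with its knob at (277,140). The wagon lies wheels up and the weight is flush at (297,335). The rod measured a swing of about 1.29 rad, which is the stop. Handing in.

```bash
python3 -c "
from cell import r
print(r.job_done())"
```

```text
the job is handed in; nothing more can be done
None
```

The job is handed in: the wagon lies wheels up against the press column, the weight looks flush after a full press to the hard stop, the lever is back at rest, and the robot touches nothing; the judge's verdict was not shown.

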